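Lay two flange-heavy pipe stubs level in their V-stands

TASK

Two flanged pipe stubs hang over the rim of the parts bin. Lift each one out gripped at its balance point near the heavy flange, bring it level before carrying it away from the bin, keep it level, and lower it gently, without dropping it, into its stand for weld dressing: the long stub in the wide-set V-stand, the short one in the empty narrow V-stand, tube lying in both V heads, balance point about midway between them and flange free outside, either way round. Leave the finished spool, the hammer, the spray can and the offcut in the bin where they are.

Things in the scene. Friction and masses are not known exactly. Their poses are not given: they have to be found in the camera images.
- bin: open steel parts bin, fixed, 330 (its x) x 260 (y) x 124 mm high, walls and floor 4 mm; origin: centre of its underside. The stubs hang side by side, 80 to 124 mm apart, in either order, over its +x wall (the far one): flange outside, up to 6 mm off the wall, plain end on the bin floor.
- long_stub_balance (a point): balance point (centre of mass), on the tube axis, of the long stub: steel tube 260 mm long, 27 mm thick, 0.7 to 0.95 kg in all, with a round flange 75 mm in diameter, 12 mm thick, on one end. x runs along the tube towards the flange: 72 mm from here to the flange's back face, 188 mm to the plain end. At the start it leans 28 degrees from level, flange up.
- short_stub_balance (a point): balance point (centre of mass), on the tube axis, of the short stub: steel tube 220 mm long, 21 mm thick, 0.4 to 0.65 kg in all, with a round flange 60 mm in diameter, 12 mm thick, on one end. x runs along the tube towards the flange: 56 mm from here to the flange's back face, 164 mm to the plain end. At the start it leans 34 degrees from level, flange up.
- wide_stand_seat (a point): wide-set V-stand, fixed, empty: base 140 x 80 x 10 mm, two posts with upward 90-degree V heads of angle iron, 20 mm long along x, centres 90 mm apart, 70 mm free between them. This point: midway between the heads, 95 mm above the bench, where the long stub's axis lies once seated; x along the tube, z up. The V's mouth is 54 mm wide, 8 mm above this point.
- narrow_stand_seat (a point): empty narrow V-stand, fixed: base 120 x 80 x 10 mm, two posts with upward 90-degree V heads, 18 mm long along x, centres 72 mm apart, 54 mm free between them. This point: midway between the heads, 95 mm above the bench, where the short stub's axis lies once seated; x along the tube, z up. The V's mouth is 42 mm wide, 6 mm above this point.
- spool_center (a point): bystander: centre of the finished spool, a tube 150 mm long (x) and 21 mm thick with a 55 mm flange on each end, lying loose in a third stand like the narrow one. The three stands are side by side in any order, about 130 mm apart.
- hammer_grip (a point): bystander: hammer 260 mm long with a wooden handle, flat on the bench just beyond the stands, under 40 mm high. Point on the handle, 52 mm from mid-length towards the head; x runs towards the head.
- spray_can_center (a point): bystander: spray can standing upright on the bench between bin, stands and vice, 53 mm in diameter, 188 mm high, easily knocked over; point at half its height, z along its axis.
- offcut_center (a point): bystander: offcut of 25 mm angle iron, 120 mm long (along y), on the bin floor by the wall nearest the robot; point at half its height.
- vice_front (a point): bench vice bolted down at the far edge, fixed, not used here: 125 mm wide (y), 175 mm high; this point is the middle of its side nearest the robot, 50 mm above the bench, and the vice reaches 330 mm beyond it in x.
Mind the look-alikes: they are no part of the job. What is shaped like the part that bears short_stub_balance but yellow is not meant. Leave any brown look-alike of the part that bears wide_stand_seat alone.

How it is judged:
On the way, in this order (a step that is already met when the one before it is completed fails the run):
1. one stub is carried clear of the bin, level within 12 degrees, held within 35 mm of its balance point (((horizontal distance between long_stub_balance and bin above 0.25 m and height (world z) of long_stub_balance above 0.14 m and distance between the grasp point and long_stub_balance below 0.035 m and angle between long_stub_balance's own x axis and vertical between 1.35 and 1.79 rad) or (horizontal distance between short_stub_balance and bin above 0.25 m and height (world z) of short_stub_balance above 0.14 m and distance between the grasp point and short_stub_balance below 0.035 m and angle between short_stub_balance's own x axis and vertical between 1.35 and 1.79 rad))), for 0.3 s.
2. with that stub lying in its own stand, the other is carried level and held at its balance point in the same way ((((x of long_stub_balance in the frame of wide_stand_seat between -0.03 and 0.03 m and y of long_stub_balance in the frame of wide_stand_seat between -0.006 and 0.006 m and z of long_stub_balance in the frame of wide_stand_seat between -0.006 and 0.006 m and angle between the x axis of long_stub_balance and the x axis of wide_stand_seat, either way round below 0.06 rad and linear speed of long_stub below 0.03 m/s) and (horizontal distance between short_stub_balance and bin above 0.25 m and height (world z) of short_stub_balance above 0.14 m and distance between the grasp point and short_stub_balance below 0.035 m and angle between short_stub_balance's own x axis and vertical between 1.35 and 1.79 rad)) or ((x of short_stub_balance in the frame of narrow_stand_seat between -0.023 and 0.023 m and y of short_stub_balance in the frame of narrow_stand_seat between -0.006 and 0.006 m and z of short_stub_balance in the frame of narrow_stand_seat between -0.006 and 0.006 m and angle between the x axis of short_stub_balance and the x axis of narrow_stand_seat, either way round below 0.06 rad and linear speed of short_stub below 0.03 m/s) and (horizontal distance between long_stub_balance and bin above 0.25 m and height (world z) of long_stub_balance above 0.14 m and distance between the grasp point and long_stub_balance below 0.035 m and angle between long_stub_balance's own x axis and vertical between 1.35 and 1.79 rad)))), for 0.3 s.
At the end, for the whole second after the job is handed in: Each stub rests in both heads of its own stand, tube axis within 6 mm of the seat line and 3.4 degrees of its direction, balance point within 30 mm (wide) or 23 mm (narrow) of midway, flange at either end; spool within 15 mm, hammer, can and offcut within 30 mm of where they were (x of long_stub_balance in the frame of wide_stand_seat between -0.03 and 0.03 m and y of long_stub_balance in the frame of wide_stand_seat between -0.006 and 0.006 m and z of long_stub_balance in the frame of wide_stand_seat between -0.006 and 0.006 m and angle between the x axis of long_stub_balance and the x axis of wide_stand_seat, either way round below 0.06 rad and linear speed of each of long_stub, short_stub below 0.03 m/s and x of short_stub_balance in the frame of narrow_stand_seat between -0.023 and 0.023 m and y of short_stub_balance in the frame of narrow_stand_seat between -0.006 and 0.006 m and z of short_stub_balance in the frame of narrow_stand_seat between -0.006 and 0.006 m and angle between the x axis of short_stub_balance and the x axis of narrow_stand_seat, either way round below 0.06 rad and distance of spool_center from where it was at the start of the episode below 0.015 m and distance of each of hammer_grip, spray_can_center, offcut_center from where it was at the start of the episode below 0.03 m); the robot touches nothing.
It fails at once if a stub, once away from the bin, is more than 15 degrees off level ((horizontal distance between long_stub_balance and bin above 0.25 m and (angle between long_stub_balance's own x axis and vertical below 1.31 rad or angle between long_stub_balance's own x axis and vertical above 1.83 rad)) or (horizontal distance between short_stub_balance and bin above 0.25 m and (angle between short_stub_balance's own x axis and vertical below 1.31 rad or angle between short_stub_balance's own x axis and vertical above 1.83 rad))).
It fails at once if a stub is carried across the bench held more than 35 mm from its balance point ((horizontal distance between long_stub_balance and bin above 0.25 m and height (world z) of long_stub_balance above 0.15 m and distance between the grasp point and long_stub_balance above 0.035 m) or (horizontal distance between short_stub_balance and bin above 0.25 m and height (world z) of short_stub_balance above 0.15 m and distance between the grasp point and short_stub_balance above 0.035 m)).
It fails at once if a stub is dropped or slammed into its stand (faster than 0.45 m/s) ((horizontal distance between long_stub_balance and wide_stand_seat below 0.08 m and height (world z) of long_stub_balance below 0.15 m and linear speed of long_stub above 0.45 m/s) or (horizontal distance between short_stub_balance and narrow_stand_seat below 0.08 m and height (world z) of short_stub_balance below 0.15 m and linear speed of short_stub above 0.45 m/s)).
It fails at once if the finished spool is shifted by more than 15 mm (distance of spool_center from where it was at the start of the episode above 0.015 m).
It fails at once if the hammer, the spray can or the offcut is pushed more than 30 mm (distance of any of hammer_grip, spray_can_center, offcut_center from where it was at the start of the episode above 0.03 m).
It also fails if it takes over 67 s, if anything falls off the work surface, if the arm or the gripper's body presses on something with over 40 N, if the wrist force passes 120 N, or if a joint passes its speed limit or range.

ROBOT

A 6-joint arm with a two-finger parallel gripper is mounted at the origin on the work surface. World frame = base frame: x ahead of the robot, y to its left, z up, the work surface at z = 0. Lengths are in m, angles in rad, forces in N, time in s.
With the tool pointing down it reaches from about 0.3 to 0.775 m from the base axis. Payload 14.6 kg.
Tool frame: the origin (TCP) lies at the very end of the fingers, on their centre line; the grasp point (between the pads) lies 19 mm behind it; z points along the fingers, y is the line along which they close (so a half turn about z gives the same grasp; the last joint's range is limited). The gripper opens to 85 mm and grips with 20 to 120 N. Pads are 22 mm wide; open, the fingers measure 114 mm over their backs; the gripper's body (76 mm by 85 mm) begins 54 mm behind the grasp point. The pads swing forward as they close: fully open they stand 13 mm farther back than shut.
Start: joints at [-1.236, 0.3, 1.521, -0, 1.321, -0.067], TCP at [0.215, -0.506, 0.231] pointing down, gripper open.
Joint ranges: [-3.03, 3.03], [-0.79, 2.21], [0.23, 2.52], [-1.04, 4.18], [0, 3.07], [-2.55, 2.55]. Speed limits (rad/s): [2.22, 2.22, 2.57, 3.14, 3.14, 3.14].

INTERFACE

Orientations are given as [roll, pitch, yaw] about the fixed x, y, z axes, in that order (R = Rz(yaw) Ry(pitch) Rx(roll)).
In Python, from bench import move_pose, movel, goto_joints, command_gripper, pause, solve_ik, camera, calibration, IKError, close_job, read_clock, read_qpos, read_qd, read_joint_torque, read_tcp_pos, read_eef_rot, read_wrist_force, read_moment, read_grip_width, read_grip_force gives the robot as it stands. Calls block until the motion is done:
- move_pose(position, orientation): joint-space move of the TCP to a pose.
- movel(position, attitude=None, vel=0.15): straight line of the TCP; attitude=None keeps the orientation; vel is the mean speed in m/s.
- goto_joints(angles): joint-space move.
- command_gripper(opening, force=None): finger opening in m; force is the grip in N (None keeps the last); returns when the fingers have stopped.
- pause(seconds).
- solve_ik(position, orientation): joint angles nearest the present ones, or None.
- camera(name): name is "scene" or "side" or "wrist"; returns the picture (420x560x3 uint8, red, green, blue); there is no depth.
- calibration(name): a dict with "intrinsics" (3x3 intrinsics, pixels), "eye" and "rotation" of the camera in the world. Camera axes: x right, y down, z forward; pixel columns grow to the right and rows downward; lengths in m; the calibration is good to about 2 mm. A picture is of the moment at which its call begins: read the wrist's pose just before it. calibration takes no time and is no camera call; for the wrist camera it gives the pose at the moment of the call.
A pose or a line that the arm cannot do raises IKError and nothing moves.
- close_job(): hands the job in; it is judged then, once.
Readings, each from a call of its own:
- read_clock(): time.
- read_qpos(): joint angles.
- read_qd(): joint speeds.
- read_joint_torque(): joint torques, N m.
- read_tcp_pos(): TCP position.
- read_eef_rot(): TCP orientation.
- read_wrist_force(): force on the tool from outside, world axes, zero at the start.
- read_moment(): the same for the moment, N m.
- read_grip_width(): finger opening in m.
- read_grip_force(): force on a finger pad.
Only numpy, scipy, OpenCV 4.12 (cv2) and the standard library are available. Lean on these libraries where they do the work, as an engineer would, in place of code of your own. Each camera call takes 0.05 s, during which the arm holds its last target. There are 200 camera calls.

## Working session

There is one attempt and no reset: what is moved stays moved. The work goes in short steps, each a Python script; the robot and the scene stay as the last script left them, time stands still between calls to the robot, and variables do not carry over. Pictures are saved under pics/ and viewed, at most 10 in all, crops included, and the job is handed in when it is done.

```bash
mkdir -p pics; ls; python3 - <<'E'
from bench import *
import cv2,numpy as np
for n in("scene","side"):
    im=camera(n); cv2.imwrite(f"pics/{n}0.png",cv2.resize(im[:,:,::-1],(800,600),interpolation=cv2.INTER_CUBIC))
    cv2.imwrite(f"pics/{n}_raw.png",im[:,:,::-1])
    c=calibration(n);print(n,{k:np.round(v,3).tolist() for k,v in c.items()})
print(read_tcp_pos(),read_eef_rot(),read_clock())
E
```

```text
pics
scene {'intrinsics': [[506.011, 0.0, 282.689], [0.0, 506.011, 207.965], [0.0, 0.0, 1.0]], 'eye': [1.35, -0.226, 1.36], 'rotation': [-2.548, 0.014, 1.236]}
side {'intrinsics': [[386.043, 0.0, 278.732], [0.0, 386.043, 213.563], [0.0, 0.0, 1.0]], 'eye': [0.357, 1.014, 1.128], 'rotation': [-2.395, 0.013, -2.968]}
[ 0.21501534 -0.50599573  0.23078255] [-3.14055346e+00 -4.84049795e-05  4.01828809e-01] 0.1
```

View pics/scene0.png

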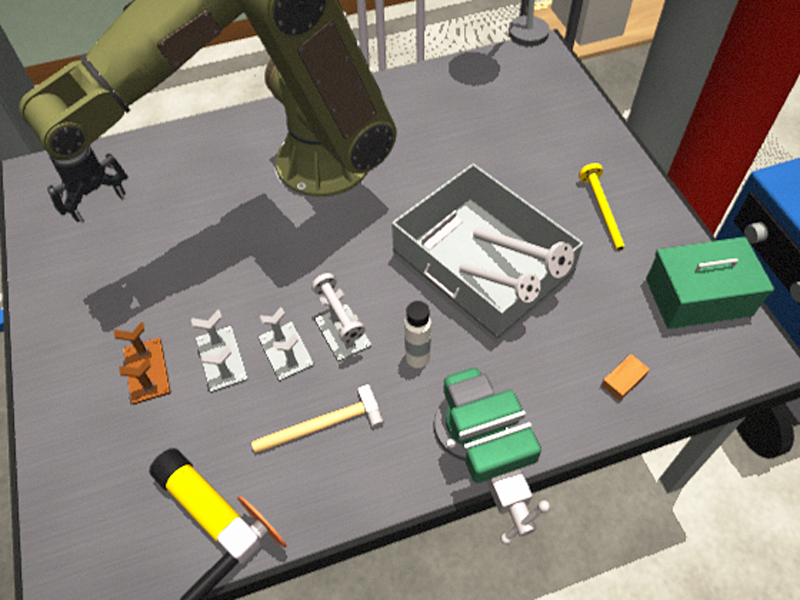

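View pics/side0.png

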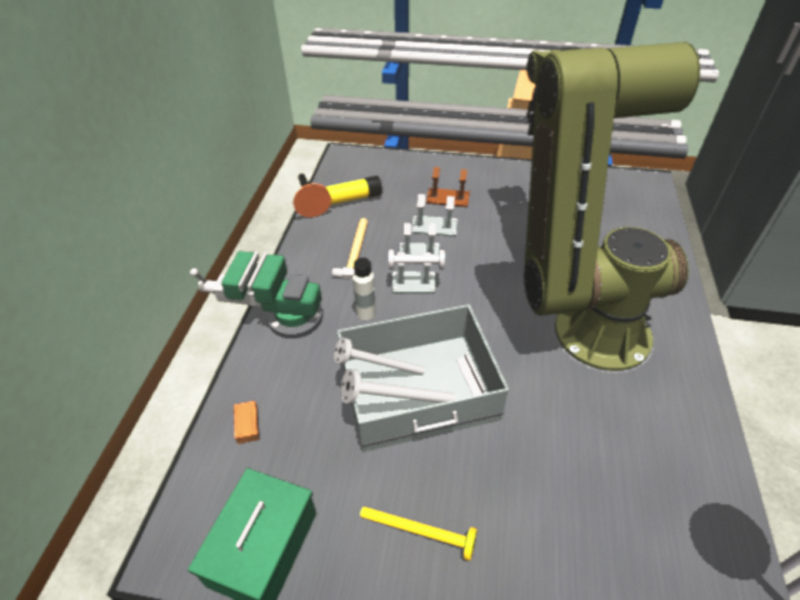

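The scene picture shows: the bin (490,245); the long stub, with the larger flange at (561,260); and the short stub, flange at (528,288). The yellow look-alike (605,205) is excluded. The stands are brown (145,365, excluded), candidate wide (222,355), candidate narrow (287,347) and the spool's (343,320). I'll confirm these in crops.

```bash
python3 - <<'E'
import cv2
s=cv2.imread("pics/scene_raw.png")
for n,(x0,y0,x1,y1,k) in {"cbin":(265,108,415,240,4.5),"cst":(130,185,270,285,5.6)}.items():
    cv2.imwrite(f"pics/{n}.png",cv2.resize(s[y0:y1,x0:x1],None,fx=k,fy=k,interpolation=cv2.INTER_CUBIC))
E
```

```text
(no output)
```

View pics/cbin.png

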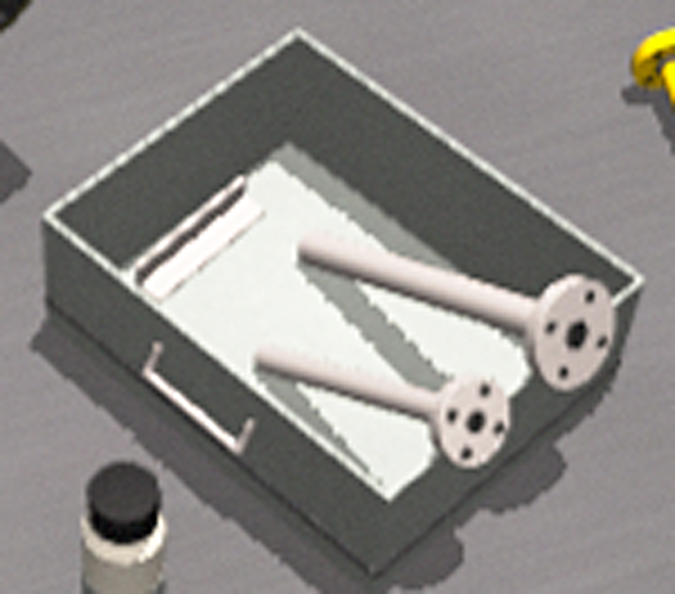

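View pics/cst.png

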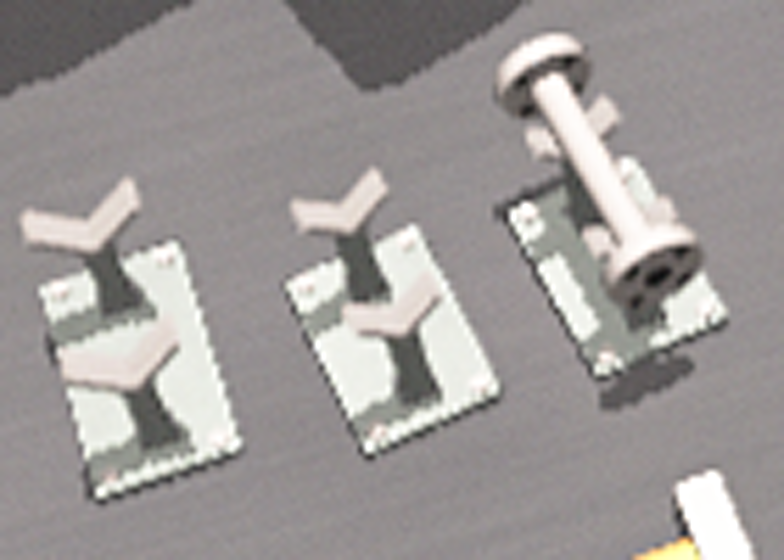

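Scene crops: the left white stand, with bigger heads and base (base corners 40,290 / 178,243 / 243,445 / 93,492), is the wide one. The middle one (corners 285,285 / 412,228 / 500,390 / 370,452) is the empty narrow one. The right one holds the spool. The long stub's flange is centred near (575,332) and its plain end near (303,245). The short stub's flange is at (475,421) and its plain end at (258,358).

```bash
cat > h.py <<'E'
import numpy as np,cv2
from scipy.spatial.transform import Rotation as R
from bench import *
def cam(n):
    c=calibration(n); return np.array(c["intrinsics"]),np.array(c["eye"]),R.from_euler("xyz",c["rotation"]).as_matrix()
def ray(c,p): # p raw pixel
    K,e,M=c; d=M@np.linalg.inv(K)@np.array([p[0],p[1],1.]); return e,d/np.linalg.norm(d)
def atz(c,p,z):
    e,d=ray(c,p); return e+d*(z-e[2])/d[2]
def proj(c,P):
    K,e,M=c; q=(np.atleast_2d(P)-e)@M; q=q@K.T; return q[:,:2]/q[:,2:]
E
python3 - <<'E'
from h import *
c=cam("scene")
B=lambda p:((p[0]+.5)/4.5-.5+265,(p[1]+.5)/4.5-.5+108)
S=lambda p:((p[0]+.5)/5.6-.5+130,(p[1]+.5)/5.6-.5+185)
print("axes",np.round(c[2],2).tolist())
np.set_printoptions(precision=4,suppress=True)
for n,p,z in[("rim",(298,30),.124),("rim",(45,213),.124),("rim",(643,280),.124),("rim",(387,502),.124),("bot",(375,577),0),("bot",(45,308),0)]: print(n,atz(c,B(p),z))
for n,ps in[("wide",[(40,290),(178,243),(243,442),(93,488)]),("nar",[(285,285),(412,228),(500,387),(370,449)]),("sp",[(500,205),(727,318),(600,372)])]:
    print(n,[atz(c,S(p),.01)[:2].round(4).tolist() for p in ps])
print("can top",atz(c,B((125,490)),.188), "short flange",atz(c,B((475,421)),.14),"long",atz(c,B((575,332)),.15))
print("plain s,l",atz(c,B((258,358)),.02),atz(c,B((303,245)),.02))
w=cam("wrist");print("wrist",w,read_tcp_pos())
E
```

```text
axes [[0.33, 0.78, -0.53], [0.94, -0.28, 0.17], [-0.01, -0.56, -0.83]]
rim [0.2537 0.3086 0.124 ]
rim [0.3575 0.0741 0.124 ]
rim [0.5537 0.4412 0.124 ]
rim [0.661  0.2038 0.124 ]
bot [ 0.6458  0.2145 -0.    ]
bot [0.3457 0.0744 0.    ]
wide [[0.4317, -0.4078], [0.4272, -0.329], [0.5633, -0.3214], [0.5634, -0.4027]]
nar [[0.4745, -0.2783], [0.462, -0.2025], [0.5772, -0.1824], [0.5903, -0.258]]
sp [[0.4639, -0.1517], [0.5775, -0.0531], [0.5866, -0.1286]]
can top [0.6345 0.034  0.188 ] short flange [0.6316 0.277  0.14  ] long [0.5945 0.365  0.15  ]
plain s,l [0.4567 0.2014 0.02  ] [0.3698 0.2724 0.02  ]
wrist (array([[329.2802,   0.    , 283.2635],
       [  0.    , 329.2802, 211.2297],
       [  0.    ,   0.    ,   1.    ]]), array([ 0.284 , -0.4775,  0.3741]), array([[ 0.3907, -0.8806, -0.2683],
       [-0.9205, -0.3739, -0.1132],
       [-0.0006,  0.2912, -0.9567]])) [ 0.215  -0.506   0.2308]
```

```bash
python3 - <<'E'
from h import *
import pickle
np.set_printoptions(precision=4,suppress=True)
print(read_clock())
out={}
for n,p,y in[("st",[.52,-.29,.27],.1),("bin",[.50,.26,.30],.42)]:
    move_pose(p,[np.pi,0,y]); pause(.3)
    c=cam("wrist"); im=camera("wrist"); out[n]=c; cv2.imwrite(f"pics/w{n}_raw.png",im[:,:,::-1])
    cv2.imwrite(f"pics/w{n}.png",cv2.resize(im[:,:,::-1],(800,600),interpolation=cv2.INTER_CUBIC))
    print(read_clock(),read_qpos(),read_tcp_pos())
pickle.dump(out,open("cams.pkl","wb"))
E
```

```text
0.1
1.85 [-0.5709  0.3774  1.3284 -0.      1.4358  0.9004] [ 0.5198 -0.2904  0.27  ]
4.1833 [ 0.4141  0.2887  1.3769 -0.      1.476   1.5653] [0.5001 0.2598 0.3   ]
```

View pics/wst.png

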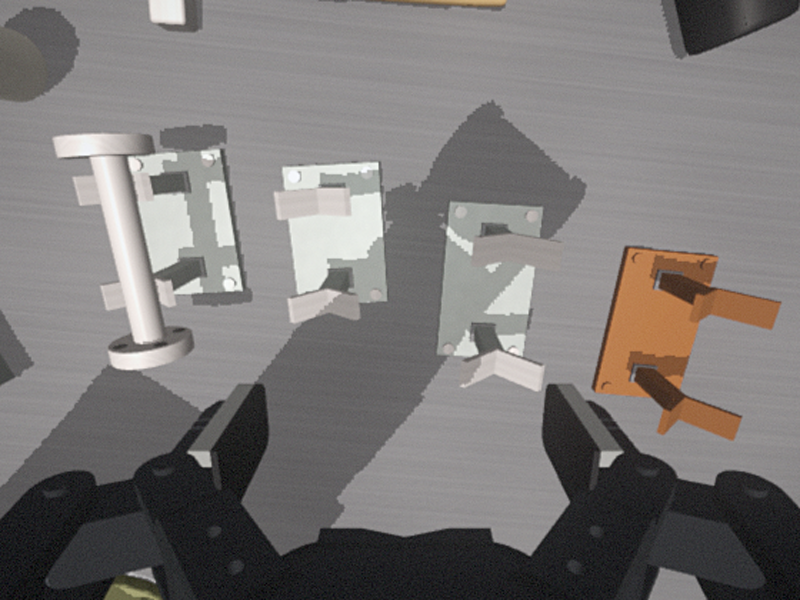

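View pics/wbin.png

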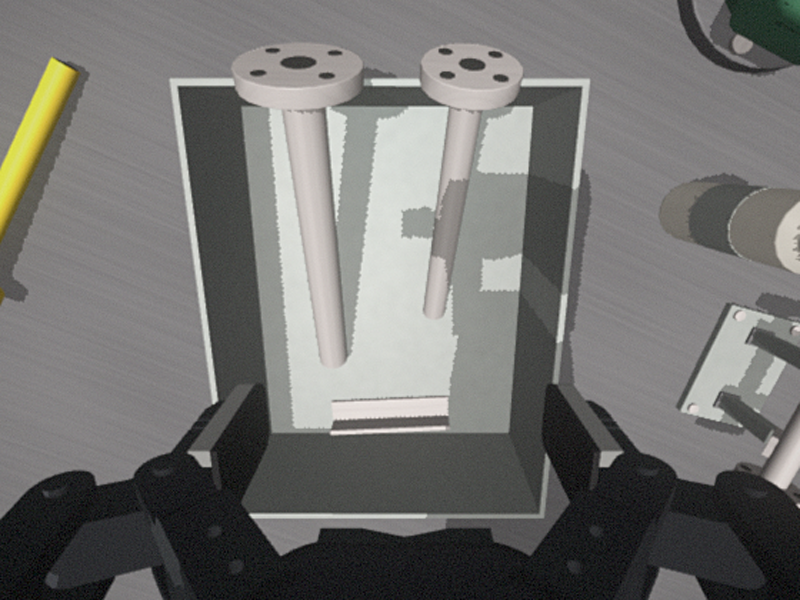

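The wrist views show the narrow stand's base corners (282,167), (379,161), (387,300) and the wide stand's (450,203), (543,207), (438,355). In the bin view the long stub's flange bore is at (297,62) and its plain end at (334,366). The short stub's bore is at (473,66) and its plain end at (434,319). The rim corners are (171,80), (590,80), (545,517).

```bash
python3 - <<'E'
from h import *
import pickle
from scipy.optimize import least_squares
np.set_printoptions(precision=4,suppress=True)
C=pickle.load(open("cams.pkl","rb")); cs=cam("scene")
V=lambda p:((p[0]+.5)*.7-.5,(p[1]+.5)*.7-.5)
B=lambda p:((p[0]+.5)/4.5-.5+265,(p[1]+.5)/4.5-.5+108)
S=lambda p:((p[0]+.5)/5.6-.5+130,(p[1]+.5)/5.6-.5+185)
def fit(name,obs,x0):  # obs: cam, raw px, local xyz
    def T(v,l):
        c,s=np.cos(v[2]),np.sin(v[2]); return np.array([v[0]+c*l[0]-s*l[1],v[1]+s*l[0]+c*l[1],l[2]])
    f=lambda v:np.concatenate([(proj(c,T(v,l))[0]-p) for c,p,l in obs])
    r=least_squares(f,x0,loss="soft_l1"); print(name,r.x,"res px",r.fun.reshape(-1,2).round(1).tolist()); return r.x
w=C["st"]
def st(L,ws,ss):
    cor=lambda i:((L/2,.04,.01),(L/2,-.04,.01),(-L/2,-.04,.01),(-L/2,.04,.01))[i]
    return [(w,V(p),cor(i)) for i,p in ws]+[(cs,S(p),cor(i)) for i,p in ss]
# idx 0:(+x,+y) 1:(+x,-y) 2:(-x,-y) 3:(-x,+y)
W=fit("wide",st(.14,[(0,(450,203)),(1,(543,207)),(3,(438,355))],[(2,(40,290)),(3,(178,243)),(0,(243,442)),(1,(93,488))]),[.496,-.365,.03])
W2=fit("wide-wristonly",st(.14,[(0,(450,203)),(1,(543,207)),(3,(438,355))],[]),[.496,-.365,.03])
N=fit("nar",st(.12,[(0,(282,167)),(1,(379,161)),(2,(387,300))],[(2,(285,285)),(3,(412,228)),(0,(500,387)),(1,(370,449))]),[.526,-.23,.15])
N2=fit("nar-w",st(.12,[(0,(282,167)),(1,(379,161)),(2,(387,300))],[]),[.526,-.23,.15])
w=C["bin"]; a,b=.165,.13
Bn=fit("bin",[(w,V((171,80)),(a,b,.124)),(w,V((590,80)),(a,-b,.124)),(w,V((545,517)),(-a,-b,.124)),(cs,B((298,30)),(-a,b,.124)),(cs,B((45,213)),(-a,-b,.124)),(cs,B((643,280)),(a,b,.124))],[.456,.257,.42])
res={}
for n,hole,end,hs,th,r,Lb,ff in[("long",(297,62),(334,366),(575,332),np.radians(28),.0135,.188,.084),("short",(473,66),(434,319),(475,421),np.radians(34),.0105,.164,.068)]:
    ze=.004+r*np.cos(th); zb=ze+Lb*np.sin(th)
    F=atz(w,V(hole),zb+ff*np.sin(th)); Fs=atz(cs,B(hs),zb+ff*np.sin(th)); E=atz(w,V(end),ze+r*np.cos(th))
    h=(F-E)[:2]; D=np.linalg.norm(h); h/=D
    bal=F[:2]-h*ff*np.cos(th)
    yaw=np.arctan2(h[1],h[0]); print(n,"F",F,"scene F",Fs,"E",E,"span",D,"expect",(Lb+ff)*np.cos(th)+r*np.sin(th),"yaw",yaw,"bal",bal,zb)
    c,s=np.cos(Bn[2]),np.sin(Bn[2]); d=bal-Bn[:2]; print("  in bin",c*d[0]+s*d[1],-s*d[0]+c*d[1])
    res[n]=(bal[0],bal[1],zb,yaw)
pickle.dump(dict(W=W,N=N,B=Bn,**res),open("est.pkl","wb"))
E
```

```text
wide [ 0.4952 -0.3674  0.0491] res px [[-0.8, -0.6], [0.3, -0.1], [-0.5, 0.4], [-1.2, -0.9], [-0.8, -0.8], [-0.8, 0.2], [-0.2, 1.2]]
wide-wristonly [ 0.4951 -0.3679  0.0509] res px [[-0.5, -0.4], [0.6, 0.0], [-0.1, 0.5]]
nar [ 0.525  -0.2317  0.1517] res px [[-0.4, -0.5], [-0.5, -0.1], [0.4, 0.4], [-0.8, -0.5], [0.2, -0.7], [-0.1, 0.4], [-1.3, 0.4]]
nar-w [ 0.525  -0.2318  0.1493] res px [[-0.2, -0.5], [-0.2, 0.1], [0.4, 0.6]]
bin [0.4547 0.2551 0.4195] res px [[-0.1, -0.2], [0.1, -0.3], [-0.4, 0.3], [-0.8, -0.4], [-1.5, 0.3], [-0.2, -0.3]]
long F [0.592  0.3679 0.1436] scene F [0.5905 0.3681 0.1436] E [0.3664 0.274  0.0278] span 0.24433972712347884 expect 0.24649961135523768 yaw 0.39432758264002626 bal [0.5235 0.3394] 0.10418044630734298
  in bin 0.09725408067701752 0.04893908692189143
short F [0.6317 0.2743 0.1424] scene F [0.6331 0.276  0.1424] E [0.4471 0.205  0.0214] span 0.19712956548092816 expect 0.19820824231921252 yaw 0.35890269461543867 bal [0.5789 0.2545] 0.10441253068103043
  in bin 0.11320329172067829 -0.051182336719881885
```

```bash
cat >> h.py <<'E'
import pickle
est=pickle.load(open("est.pkl","rb"))
def att(yaw,th): # tool x along tube (flange up by th), z perpendicular into it
    h=np.array([np.cos(yaw),np.sin(yaw),0]); k=np.array([0,0,1.])
    x=np.cos(th)*h+np.sin(th)*k; z=np.sin(th)*h-np.cos(th)*k
    M=np.column_stack([x,np.cross(z,x),z]); return R.from_matrix(M).as_euler("xyz"),z
def pick(n,th,opening,zc=.32):
    x,y,z,yaw=est[n]; g=np.array([x,y,z]); e,zt=att(yaw,th); tcp=g+.019*zt
    command_gripper(opening,100)
    move_pose(tcp-.10*zt,e); movel(tcp,e,vel=.08)
    print("at grasp",read_tcp_pos()-tcp,read_wrist_force())
    command_gripper(0.0,100); pause(.2); print("width",read_grip_width(),read_grip_force(),read_wrist_force())
    movel(tcp+[0,0,.03],e,vel=.05); pause(.2); print("lifted",read_wrist_force(),read_moment(),read_grip_width())
    movel([tcp[0],tcp[1],zc-.019-.0],e,vel=.15)
    e0,_=att(yaw,0); g=read_tcp_pos()-.019*zt
    movel(g+[0,0,-.019],e0,vel=.03 if np.linalg.norm(g+[0,0,-.019]-read_tcp_pos())<.02 else .05); pause(.3)
    print("level",read_tcp_pos(),read_eef_rot(),read_wrist_force(),read_moment(),read_clock())
def snap(cn,name,box=None,k=1):
    im=camera(cn)[:,:,::-1]
    if box: im=im[box[1]:box[3],box[0]:box[2]]
    cv2.imwrite(f"pics/{name}.png",cv2.resize(im,None,fx=k,fy=k,interpolation=cv2.INTER_CUBIC))
E
python3 - <<'E'
from h import *
np.set_printoptions(precision=4,suppress=True)
pick("long",np.radians(28),.06)
snap("side","side_long",(180,80,420,300),2.6)
E
```

```text
at grasp [0.0001 0.0001 0.0005] [-0.3353 -0.0963  0.8283]
width 0.024568624704933394 97.57481217384338 [-4.113  -3.2366  5.4689]
lifted [ 0.4281 -0.0913 -8.7517] [-0.2639  0.7326 -0.0306] 0.024628127577976416
level [0.5231 0.3393 0.2981] [-3.1415 -0.0013  0.3945] [-0.1896 -0.1297 -7.9168] [-0.0297 -0.0557  0.0453] 10.6917
```

View pics/side_long.png

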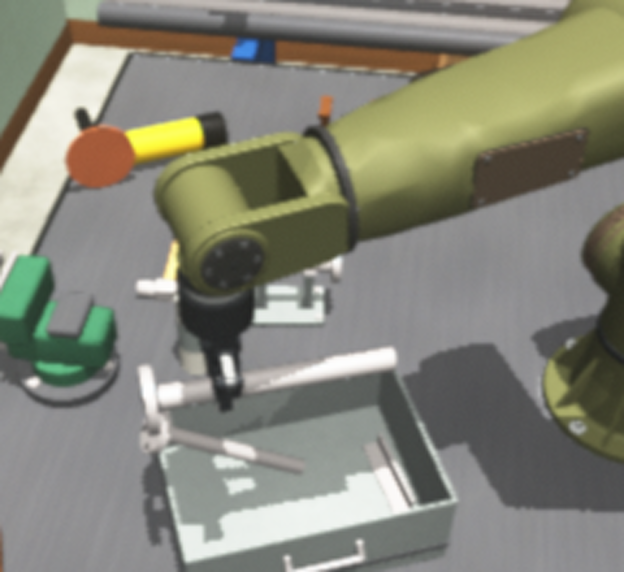

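```bash
python3 - <<'E'
from h import *
np.set_printoptions(precision=1,suppress=True)
c=cam("side"); g=read_tcp_pos()+[0,0,.019]; yaw=est["long"][3]
for t in(-8,-4,0,4,8):
    a=np.array([np.cos(yaw)*np.cos(np.radians(t)),np.sin(yaw)*np.cos(np.radians(t)),np.sin(np.radians(t))])
    print(t,((proj(c,[g+.084*a,g+.072*a,g-.188*a,g-.1*a])-[180,80])*2.6))
E
```

```text
-8 [[145.7 407.5]
 [156.7 404.5]
 [392.2 340.2]
 [312.9 361.9]]
-4 [[144.6 404.1]
 [155.8 401.6]
 [392.3 348.3]
 [313.4 366.1]]
0 [[143.9 400.6]
 [155.2 398.6]
 [391.7 356.4]
 [313.4 370.3]]
4 [[143.5 397. ]
 [154.9 395.5]
 [390.3 364.5]
 [313.  374.7]]
8 [[143.6 393.3]
 [155.  392.3]
 [388.1 372.6]
 [312.2 379. ]]
```

```bash
python3 - <<'E'
from h import *
snap("side","side_long2",(220,195,350,265),6.1)
E
```

```text
(no output)
```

View pics/side_long2.png

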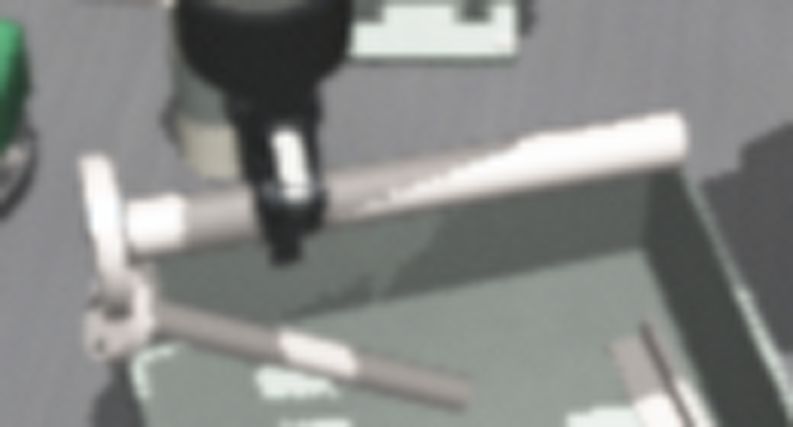

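Long stub is held within about 2° of level: flange at (130,224) and plain end at (680,140) in the crop, against a level prediction that is nearly the same. Carrying and placing it.

```bash
cat >> h.py <<'E'
def place(key,yaw_tool,th,shift=0.,zc=.301):
    x,y,yaw=est[key]; e,zt=att(yaw,th)
    p=np.array([x+shift*np.cos(yaw),y+shift*np.sin(yaw),0.])+[.019*zt[0],.019*zt[1],0]
    move_pose(p+[0,0,zc],e); pause(.4); print("over",read_clock(),read_wrist_force())
    movel(p+[0,0,.125],e,vel=.12); movel(p+[0,0,.084],e,vel=.05); pause(.2)
    f0=read_wrist_force(); z=.084; print("f0",f0,read_moment())
    while z>.068:
        z-=.001; movel(p+[0,0,z],e,vel=.02); f=read_wrist_force()-f0
        if f[2]>6 or np.linalg.norm(f)>15: break
    print("stop",z,f,read_moment(),read_clock())
E
python3 - <<'E'
from h import *
np.set_printoptions(precision=4,suppress=True)
place("W",0,np.radians(-2))
snap("side","place_long",(230,110,370,215),5.6)
E
```

```text
over 13.7 [ 0.0433  0.3387 -7.8309]
f0 [-0.2925 -0.2047 -8.3377] [-0.0094 -0.0314  0.0366]
stop 0.078 [-1.2542  3.9338  6.4741] [ 0.5061 -0.0447  0.1245] 17.9833
```

View pics/place_long.png

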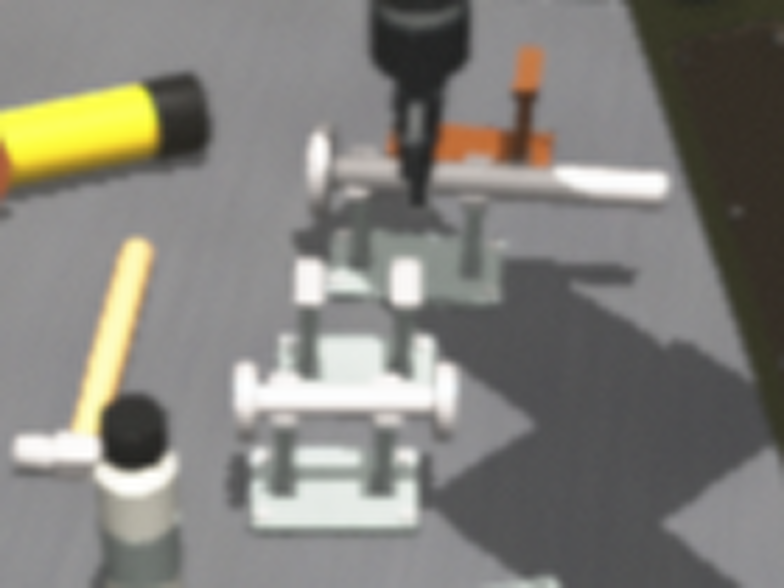

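Flange is outside the left head and the tube lies over both. First contact is on one V flank (force towards +y), so I'll comply sideways and finish lowering.

```bash
cat >> h.py <<'E'
def settle(f0,yaw,zmin=.068):
    n=np.array([-np.sin(yaw),np.cos(yaw),0]); t0=read_clock()
    for i in range(16):
        p=read_tcp_pos(); f=read_wrist_force()-f0; l=f@n
        if f[2]>5 and abs(l)<2.0: break
        if f[2]>14: break
        if abs(l)>=2.0: p=p+n*np.sign(l)*.0007
        else: p=p-[0,0,.001]
        if p[2]<zmin: break
        movel(p,vel=.02); pause(.1)
    print("settled",i,read_tcp_pos(),read_wrist_force()-f0,read_moment(),read_clock())
def release(yaw):
    w=read_grip_width()
    command_gripper(w+.012); pause(.2); command_gripper(.06); pause(.1)
    p=read_tcp_pos(); movel(p+[0,0,.10],vel=.12); movel([p[0],p[1],.30],vel=.2); print("released",read_clock())
E
python3 - <<'E'
from h import *
np.set_printoptions(precision=4,suppress=True)
settle(np.array([-.29,-.2,-8.34]),est["W"][2])
E
```

```text
settled 3 [ 0.4947 -0.3661  0.0774] [0.18   1.2799 5.6802] [ 0.0289 -0.3799 -0.0129] 19.0833
```

Only the flange-side head carries load, so the 2° tilt was an over-correction. Taking it back and finishing.

```bash
python3 - <<'E'
from h import *
np.set_printoptions(precision=4,suppress=True)
f0=np.array([-.29,-.2,-8.34]); yaw=est["W"][2]
for th in(-1,0):
    p=read_tcp_pos(); movel(p+[0,0,.0003],att(yaw,np.radians(th))[0],vel=.01)
    print(th,read_wrist_force()-f0,read_moment())
settle(f0,yaw)
release(yaw)
move_pose([.50,.10,.32],[np.pi,0,.4])
c=cam("side"); im=camera("side"); cv2.imwrite("pics/long_raw.png",im[:,:,::-1])
# overlay predicted seated axis outline ends on enlarged crop
x0,y0,k=230,110,5.6; v=cv2.resize(im[110:215,230:370,::-1],None,fx=k,fy=k,interpolation=cv2.INTER_CUBIC)
x,y,ya=est["W"]; h=np.array([np.cos(ya),np.sin(ya),0]); P=np.array([x,y,.095])
q=((proj(c,[P+.084*h,P-.188*h])-[x0,y0]+.5)*k).astype(int); print(q)
cv2.line(v,tuple(map(int,q[0])),tuple(map(int,q[1])),(0,0,255),1); cv2.imwrite("pics/long_seated.png",v)
E
```

```text
-1 [0.0775 0.5441 2.05  ] [-0.0991 -0.0939 -0.0525]
0 [ 1.0877 -0.0621  0.1223] [-0.0081 -0.0157 -0.0379]
settled 1 [ 0.4941 -0.3661  0.0768] [-3.102   0.1382 10.4316] [0.0685 0.3855 0.0128] 19.9333
released 22.6083
[[316 172]
 [665 195]]
```

View pics/long_seated.png

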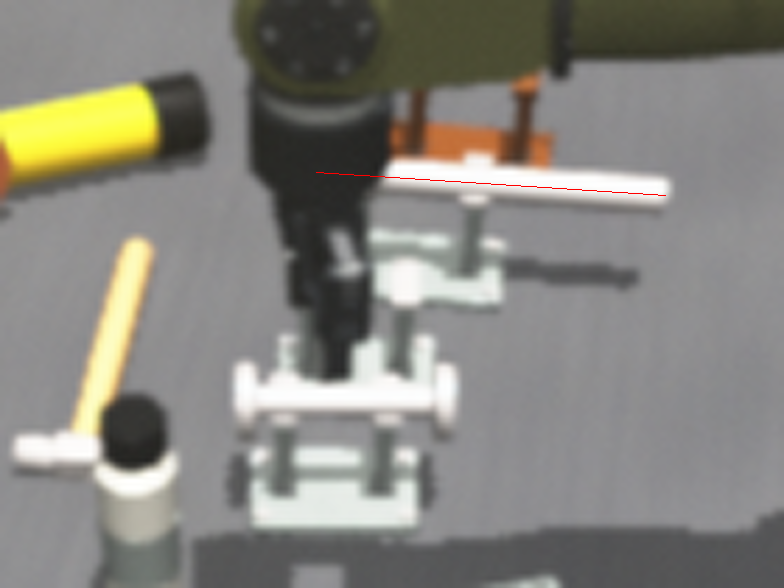

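The long stub's plain end is at (668,187) against a seat-line prediction of (665,195), so it is seated within camera bias. Now the short stub, after a quick check in code that it hasn't moved.

```bash
python3 - <<'E'
from h import *
np.set_printoptions(precision=4,suppress=True)
c=cam("side"); x,y,z,yaw=est["short"]; t=np.radians(34)
a=np.array([np.cos(yaw)*np.cos(t),np.sin(yaw)*np.cos(t),np.sin(t)]); b=np.array([x,y,z])
print("pred",proj(c,[b+.068*a,b-.164*a]),"seen 237.2,249.1 296.2,259.8")
A=cv2.imread("pics/side_raw.png",0).astype(np.float32)[235:262,228:300]; Bm=cv2.imread("pics/long_raw.png",0).astype(np.float32)[235:262,228:300]
print("shift",cv2.phaseCorrelate(A,Bm,cv2.createHanningWindow((72,27),cv2.CV_32F)))
pick("short",t,.055)
E
```

```text
pred [[238.6355 244.5323]
 [295.8661 258.904 ]] seen 237.2,249.1 296.2,259.8
shift ((-0.005759332792479199, 0.5089140611646297), 0.9497524320833968)
at grasp [0.     0.     0.0005] [-0.2985  0.687  -0.1665]
width 0.018330813409495397 97.45742082595825 [-5.8005 -1.2626  4.6842]
lifted [ 0.2529 -0.0484 -5.3045] [-0.2413  0.6784  0.0131] 0.018376809304343225
level [0.5785 0.2543 0.297 ] [ 3.1416 -0.0011  0.3589] [-0.7064 -0.0177 -5.1957] [-0.0105  0.0346  0.0229] 31.0083
```

```bash
python3 - <<'E'
from h import *
np.set_printoptions(precision=4,suppress=True)
place("N",0,np.radians(-.5))
E
```

```text
over 33.1917 [-0.5585  0.4394 -4.7404]
f0 [ 0.0968  0.1683 -4.7499] [ 0.0313 -0.0073  0.0344]
stop 0.078 [-2.8744  2.2546  7.1583] [ 0.5049  0.2668 -0.0239] 37.475
```

```bash
python3 - <<'E'
from h import *
np.set_printoptions(precision=4,suppress=True)
f0=np.array([.097,.168,-4.75]); yaw=est["N"][2]
settle(f0,yaw)
p=read_tcp_pos(); movel(p+[0,0,.0003],att(yaw,np.radians(-1.5))[0],vel=.01); print(read_wrist_force()-f0,read_moment())
settle(f0,yaw)
E
```

```text
settled 15 [ 0.525  -0.2308  0.0776] [-2.8471  4.577   6.0791] [0.7442 0.2563 0.0301] 43.075
[-4.1002  1.3887  7.3339] [0.2797 0.4462 0.0519]
settled 0 [ 0.5249 -0.2308  0.0779] [-4.1002  1.3887  7.3339] [0.2797 0.4462 0.0519] 43.325
```

```bash
python3 - <<'E'
from h import *
np.set_printoptions(precision=4,suppress=True)
release(est["N"][2])
move_pose([.42,.25,.32],[np.pi,0,.4]); pause(.2)
for cn,raw in(("side","side_raw"),("scene","scene_raw")):
    c=cam(cn); im=camera(cn)[:,:,::-1].copy(); cv2.imwrite(f"pics/{cn}_end.png",im); old=cv2.imread(f"pics/{raw}.png")
    for key,fl,pl,r in(("W",.084,.188,.0135),("N",.068,.164,.0105)):
        x,y,ya=est[key]; h=np.array([np.cos(ya),np.sin(ya),0]); P=np.array([x,y,.095]); n=np.array([-h[1],h[0],0])
        # overhanging plain part: cross profiles of brightness change along image normal
        a,b=proj(c,[P-.06*h,P-(pl-.01)*h]); d=(b-a)/np.linalg.norm(b-a); m=np.array([-d[1],d[0]]); L=np.linalg.norm(b-a)
        D=np.abs(im.astype(np.float32)-old).sum(2); off=np.arange(-12,12.1,.25); res=[]
        for s in(.1,.35,.65,.9):
            q=a+d*L*s+off[:,None]*m; p=cv2.remap(im.astype(np.float32).min(2),q[:,:1].astype(np.float32),q[:,1:].astype(np.float32),cv2.INTER_LINEAR).ravel()
            bright=p>170; res.append((off[bright].mean().round(1),(bright.sum()*.25)) if bright.any() else None)
        e=proj(c,P-pl*h)[0]; f=proj(c,P+fl*h)[0]
        s=np.arange(-15,15,.25); q=e+s[:,None]*d; p=cv2.remap(im.astype(np.float32).min(2),q[:,:1].astype(np.float32),q[:,1:].astype(np.float32),cv2.INTER_LINEAR).ravel()
        print(cn,key,"px/mm",L/(pl-.07)/1000,"cross off,width",res,"end bright until",s[p>170].max() if (p>170).any() else None)
print(read_clock(),read_wrist_force())
E
```

```text
released 46.0417
side W px/mm 0.2307063355333658 cross off,width [None, None, None, None] end bright until None
side N px/mm 0.2407116977167808 cross off,width [None, None, None, None] end bright until None
scene W px/mm 0.2609086139217027 cross off,width [(np.float64(0.8), np.float64(8.25)), (np.float64(0.9), np.float64(8.0)), (np.float64(0.9), np.float64(8.0)), (np.float64(1.0), np.float64(7.75))] end bright until 3.0
scene N px/mm 0.26709730725278513 cross off,width [(np.float64(0.8), np.float64(6.25)), (np.float64(0.8), np.float64(6.25)), (np.float64(0.8), np.float64(6.25)), (np.float64(0.8), np.float64(6.25))] end bright until 2.0
48.1333 [ 0.4737 -0.746   0.1264]
```

```bash
python3 -c "
from bench import *
print(close_job())"
```

```text
the job is handed in; nothing more can be done
None
```

I handed the job in at about 48 s, with both stubs lowered into their own stands: the long one in the wide stand, the short one in the narrow. The final scene-camera check puts each within about 4 mm of its seat line and parallel to it, though the side view was blocked by the arm and I did not re-measure the bystanders. I have no verdict from the judging.

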